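# Fetch the vial from behind the reagent bottles for weighing

### The job

The orange-capped vial at the back of the blue storage tray is to be weighed, but the three tall bottles stand in front of it: without disturbing the vials, first clear all three bottles into the empty white side tray, standing upright. Then stand the orange-capped vial upright on the middle of the balance's pan. With the vial on the pan, put every bottle back upright in the very place where it stood at the start, and leave the white-capped and black-capped vials undisturbed throughout.

Things in the scene. Friction and masses are not known exactly. Their poses are not given: they have to be found in the camera images.
- blue_bottle: Tall clear-glass bottle with a blue cap and a white label; loose, round, 142 mm tall: body 54 mm in diameter up to 90 mm, cone shoulder up to 105 mm, then the cap, 36 mm in diameter, from 105 to 142 mm; about 0.18 to 0.35 kg. Starts upright in the near row of storage_tray (any of its three places). Origin at the centre of its underside, z up
- yellow_bottle: Tall amber-glass bottle with a yellow cap and a white label; loose, round, 142 mm tall: body 54 mm in diameter up to 90 mm, cone shoulder up to 105 mm, then the cap, 36 mm in diameter, from 105 to 142 mm; about 0.18 to 0.35 kg. Starts upright in the near row of storage_tray (any of its three places). Origin at the centre of its underside, z up
- red_bottle: Tall white plastic bottle with a red cap and a grey label; loose, round, 142 mm tall: body 54 mm in diameter up to 90 mm, cone shoulder up to 105 mm, then the cap, 36 mm in diameter, from 105 to 142 mm; about 0.18 to 0.35 kg. Starts upright in the near row of storage_tray (any of its three places). Origin at the centre of its underside, z up
- orange_vial: Small amber vial with an orange cap, the one to be weighed; loose, round, 50 mm tall: body 32 mm in diameter up to 34 mm, cap 28 mm in diameter from 37 to 50 mm; about 45 g. Starts upright in the far row of storage_tray (any of its three places). Origin at the centre of its underside, z up
- white_vial: Small clear-glass vial with a white cap; loose, round, 50 mm tall: body 32 mm in diameter up to 34 mm, cap 28 mm in diameter from 37 to 50 mm; about 45 g. Starts upright in the far row of storage_tray (any of its three places); stays there. Origin at the centre of its underside, z up
- black_vial: Small clear-glass vial with a black cap; loose, round, 50 mm tall: body 32 mm in diameter up to 34 mm, cap 28 mm in diameter from 37 to 50 mm; about 45 g. Starts upright in the far row of storage_tray (any of its three places); stays there. Origin at the centre of its underside, z up
- storage_tray: Blue plastic tray, fixed to the bench, 154 mm (its x) by 270 mm (its y), rim 12 mm high, walls and floor 4 mm thick (inner floor 4 mm above the origin). Near row of three bottles along its y at x = -27 mm, far row of three vials at x = +27 mm, places about 85 mm apart. Origin at the centre of its underside
- side_tray: Empty white plastic tray, fixed to the bench, on the left or the right, 250 mm (its x) by 110 mm (its y), rim 12 mm high, walls and floor 4 mm thick (inner floor 4 mm above the origin); the three bottles fit in a row along its x, 75 mm apart. Origin at the centre of its underside
- balance: Grey bench balance, fixed, on the side opposite to side_tray; housing 200 x 160 mm, 42 mm high, black display panel on its -x part. The round aluminium pan, 110 mm in diameter, is centred on the origin's x, y; its top is 58 mm above the origin. It does not sink. Origin below the pan's centre, at bench level

How it is judged:
By the outcome, as a careful person would: the job done as asked, in the order asked, and still so for the second after the job is handed in, with the robot touching nothing.
It also fails if it takes over 138 s, if anything falls off the work surface, if the arm or the gripper's body presses on something with over 40 N, if the wrist force passes 120 N, or if a joint passes its speed limit or range.

### The arm

A 6-joint arm with a two-finger parallel gripper is mounted at the origin on the work surface. World frame = base frame: x ahead of the robot, y to its left, z up, the work surface at z = 0. Lengths are in m, angles in rad, forces in N, time in s.
With the tool pointing down it reaches from about 0.3 to 1 m from the base axis. Payload 5.1 kg.
Tool frame: the origin (TCP) lies at the very end of the fingers, on their centre line; the grasp point (between the pads) lies pinch_z behind it (pinch_z is the distance from the TCP to the grasp point, in m); x points along the fingers, y is the direction in which the jaws open and shut, and the axes are right-handed (so a half turn about x gives the same grasp; the last joint's range is limited). The gripper opens to 95 mm and grips with 3 to 60 N. Pads are 20 mm wide; open, the fingers measure 119 mm over their backs; the gripper's body (75 mm by 180 mm) begins 59 mm behind the grasp point.
Start: joints at [-1.321, 0.124, 1.65, -0, 1.367, -0.083], TCP at [0.212, -0.614, 0.215] pointing down, gripper open.
Joint ranges: [-2.61, 2.61], [-1.02, 2.33], [0.03, 2.71], [-1.35, 4.49], [0.32, 2.68], [-2.91, 2.91]. Speed limits (rad/s): [2.57, 2.57, 3.14, 3.14, 3.14, 3.14].

### API

Orientations are given as a rotation vector (axis times angle).
In Python, from workcell import read_state, read_camera, hand_in, pinch_z gives the robot as it stands.
- The arm moves only by the tool play_rows, never from a script. Its argument "steps" is one flat list of numbers, 7 for each row, row after row: the shift along the tool's x, y, z as a fraction of full scale, then the turn, a rotation vector about the tool's x, y, z as a fraction of full scale, then the finger opening in mm, from 0 to 95.1. In form: [dx, dy, dz, ax, ay, az, fingers, dx, dy, dz, ax, ay, az, fingers, ...]. A call has 1 to 20 rows; each row is the pose to reach, as a shift and turn from the pose commanded when the call began, along the tool's axes at that moment, turning the shorter way round; what a row does not reach only later rows make up. Full scale, the value 1, is 0.15 m for a shift and 180 degrees for a turn. A row lasts 1/8 s, in which the tool goes at most 62.5 mm and 10.7 degrees, less where a joint would pass 70% of its speed; a pose out of reach is approached as far as the arm can. A call with a number of a shift or a turn outside -1 to 1 is refused whole. A call with a gripper value outside its range is refused whole. The fingers move at their own pace and stop on an object; "newtons" is the grip in N (left out, the last holds). Time passes only in rows, so rows that repeat a pose let the fingers close. It gives the time, the measured TCP pose, the force and the opening at its end, in the units of the state.
- read_state(): the state, without advancing time (a new reading comes with each control period).
- read_camera(name): name is "scene" or "top" or "wrist"; returns a dict with "frame" (400x640x3 uint8, blue, green, red), "fx", "fy", "cx", "cy" (pixels), "eye" and "attitude" of the camera in the world. Camera axes: x right, y down, z forward; pixel columns grow to the right and rows downward; lengths in m; the calibration is good to about 2 mm. The wrist camera is an equidistant fisheye: a pixel r from the principal point sees the ray r / f radians off the axis. A picture is of the moment at which its call begins. There is no depth.
- hand_in(): hands the job in, once; it reports no verdict.
The state is a dict: "clock": time; "q": joint angles; "joint_velocities": joint speeds; "joint_torque": joint torques, N m; "tool_pos": TCP position; "eef_rot": TCP orientation; "wrist_force": force on the tool from outside, world axes, zero at the start; "torque": the same for the moment, N m; "width": opening from 0.0 (shut) to 1.0 (fully open).
Only numpy, scipy, OpenCV 4.12 (cv2) and the standard library are available. Lean on these libraries where they do the work, as an engineer would, in place of code of your own. Each camera call takes 0.05 s, during which the arm holds its last target. There are 200 camera calls.

## Working session

There is one attempt and no reset: what is moved stays moved. The work goes in short steps, Python scripts to look and compute and a tool call to move; the robot and the scene stay as the last step left them, time stands still between calls to the robot, and variables do not carry over. Pictures are saved under pics/ and viewed, on a budget of 14 in all, crops included, one or two more only if the job needs it, and the job is handed in when it is done.

Besides the shell and the picture viewer there is one more tool, called after "Call:" by a JSON object that holds its "fn" and its "kwargs", one argument or row to a line. play_rows: Moves the arm, as the interface text tells. Shift numbers are shares of 0.15 m and turn numbers shares of 180 degrees, none past 1 either way. Its arguments: {"type":"object","properties":{"steps":{"type":"array","items":{"type":"number"}},"newtons":{"type":"number"}},"required":["steps"]}

```bash
mkdir -p pics; ls; python3 - <<'E'
from workcell import *
import cv2
print(pinch_z); s=read_state(); print(s)
for n in("scene","top"):
    c=read_camera(n); cv2.imwrite(f"pics/{n}0.png",c["frame"]); print(n,{k:c[k] for k in c if k!="frame"})
E
```

```text
pics
0.0188
{'clock': 0.0, 'q': array([-1.32062868e+00,  1.24474381e-01,  1.65167703e+00, -3.29036145e-05,
        1.36746512e+00, -8.25772536e-02]), 'joint_velocities': array([ 0.00029035,  0.00023562, -0.00065651,  0.00010383, -0.00082691,
       -0.0002722 ]), 'joint_torque': array([ 4.87112939e-04, -4.17608786e+01, -3.59933710e+01,  7.74766621e-02,
        4.92605846e-02, -1.56104775e-04]), 'tool_pos': array([ 0.21213434, -0.61373522,  0.21340513]), 'eef_rot': array([ 2.04173715,  0.34498523, -2.04215436]), 'wrist_force': array([-0.21834186,  0.16519132, -0.16118161]), 'torque': array([ 0.01946438, -0.01094526, -0.03323716]), 'width': 1.0039361705454266}
scene {'fx': 383.4145976116726, 'fy': 383.4145976116726, 'cx': 321.57391554747005, 'cy': 198.80507097209104, 'eye': array([ 1.20762452e+00, -1.17676462e-03,  6.53407203e-01]), 'attitude': array([-1.74336503, -1.73447374,  0.74825782])}
top {'fx': 511.9387158003498, 'fy': 511.9387158003498, 'cx': 315.17445478633283, 'cy': 204.65118233582297, 'eye': array([ 0.39643635, -0.00934349,  1.06394868]), 'attitude': array([-2.16760905,  2.1135494 , -0.16160043])}
```

View pics/top0.png

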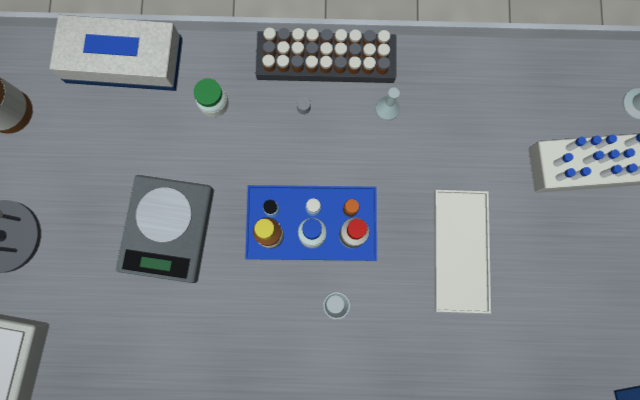

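View pics/scene0.png

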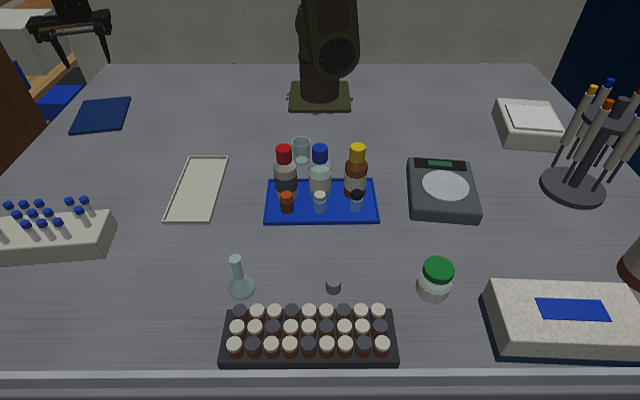

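Top view: balance at (165,215), blue tray at (311,222), white tray at (463,250). A glass stands in front of the blue tray at (336,305). I'll enlarge that area.

```bash
python3 - <<'E'
import cv2
f=cv2.imread("pics/top0.png")
a=cv2.resize(f[175:275,235:390],None,fx=5,fy=5,interpolation=cv2.INTER_CUBIC); cv2.imwrite("pics/t1.png",a)
a=f[165:325]; a=cv2.hconcat([a[:,115:215],a[:,425:500]]);a=cv2.resize(a,None,fx=3.5,fy=3.5,interpolation=cv2.INTER_CUBIC); cv2.imwrite("pics/t2.png",a)
E
```

```text
(no output)
```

View pics/t1.png

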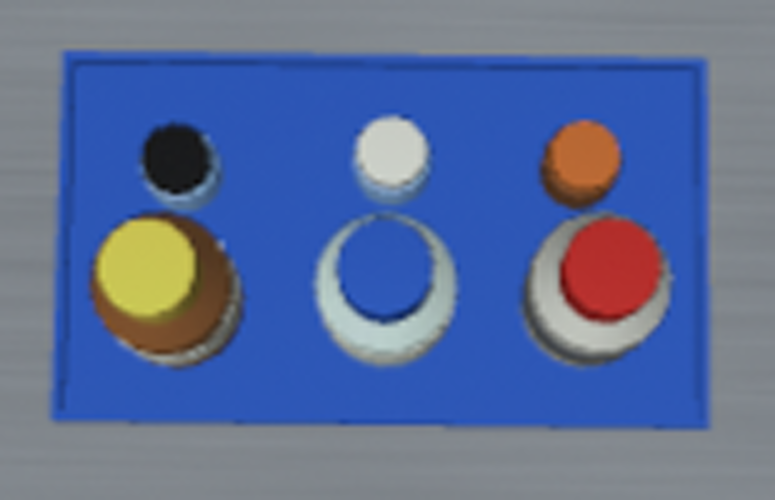

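View pics/t2.png

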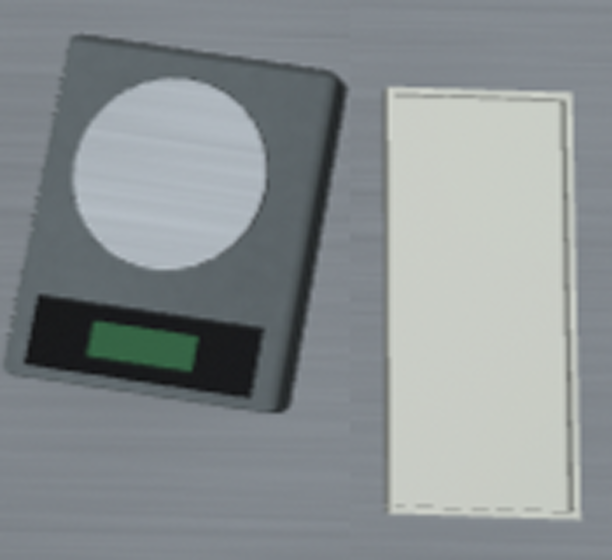

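```bash
cat > h.py <<'E'
from workcell import *
import numpy as np
from scipy.spatial.transform import Rotation as R
def px(c,u,v,z):
    d=R.from_rotvec(c["attitude"]).apply([(u-c["cx"])/c["fx"],(v-c["cy"])/c["fy"],1]); e=c["eye"]
    return e+d*(z-e[2])/d[2]
def proj(c,p):
    q=R.from_rotvec(c["attitude"]).inv().apply(np.array(p)-c["eye"]); return c["cx"]+c["fx"]*q[0]/q[2],c["cy"]+c["fy"]*q[1]/q[2]
E
python3 - <<'E'
from h import *
np.set_printoptions(precision=4,suppress=True)
c=read_camera("top"); s=read_camera("scene")
t=lambda u,v:((u+.5)/5+235-.5,(v+.5)/5+175-.5)
b=lambda u,v:((u+.5)/3.5+115-.5,(v+.5)/3.5+165-.5)
w=lambda u,v:((u-350+.5)/3.5+425-.5,(v+.5)/3.5+165-.5)
for n,p,z in [("yel",t(147,267),.146),("blu",t(386,270),.146),("red",t(611,268),.146),("bla",t(176,158),.054),("whi",t(392,152),.054),("ora",t(586,155),.054),("pan",b(169,173),.058)]:
    P=px(c,*p,z); print(n,P,"scene px",np.array(proj(s,P)))
for f,L in((t,[(65,52),(707,60),(709,428),(53,420)]),(w,[(387,88),(572,93),(581,519),(388,513)])):
    Q=np.array([px(c,*f(*l),.012) for l in L]); print(Q[:,:2],Q.mean(0))
r=R.from_rotvec(read_state()["eef_rot"]); print(r.as_matrix())
for sgn in(1,-1):
    T=np.array([[0,0,1],[0,sgn,0],[-1,0,0]]).T if 0 else np.column_stack([[0,0,-1],[0,sgn,0],np.cross([0,0,-1],[0,sgn,0])])
    print(sgn,(r.inv()*R.from_matrix(T)).as_rotvec()/np.pi)
import cv2
cv2.imwrite("pics/s1.png",cv2.resize(s["frame"][135:230,250:395],None,fx=5,fy=5,interpolation=cv2.INTER_CUBIC))
E
```

```text
yel [0.4931 0.0857 0.146 ] scene px [357.8807 145.652 ]
blu [ 0.4942 -0.0004  0.146 ] scene px [319.8618 146.0206]
red [ 0.497  -0.0814  0.146 ] scene px [283.9467 146.8217]
bla [0.5467 0.0854 0.054 ] scene px [356.8704 191.6592]
whi [ 0.5513 -0.0007  0.054 ] scene px [319.8838 193.0984]
ora [ 0.5521 -0.0781  0.054 ] scene px [286.4433 193.4117]
pan [0.525  0.2963 0.058 ] scene px [445.4467 183.9791]
[[ 0.5966  0.1375]
 [ 0.6    -0.131 ]
 [ 0.4469 -0.1329]
 [ 0.4434  0.1355]] [0.5217 0.0023 0.012 ]
[[ 0.5964 -0.2546]
 [ 0.5961 -0.3649]
 [ 0.3471 -0.3635]
 [ 0.3476 -0.2526]] [ 0.4718 -0.3089  0.012 ]
[[-0.0003  0.3267 -0.9451]
 [ 0.0013 -0.9451 -0.3267]
 [-1.     -0.0014 -0.0001]]
1 [-0.8941 -0.0006  0.0001]
-1 [0.1059 0.     0.0004]
```

View pics/s1.png

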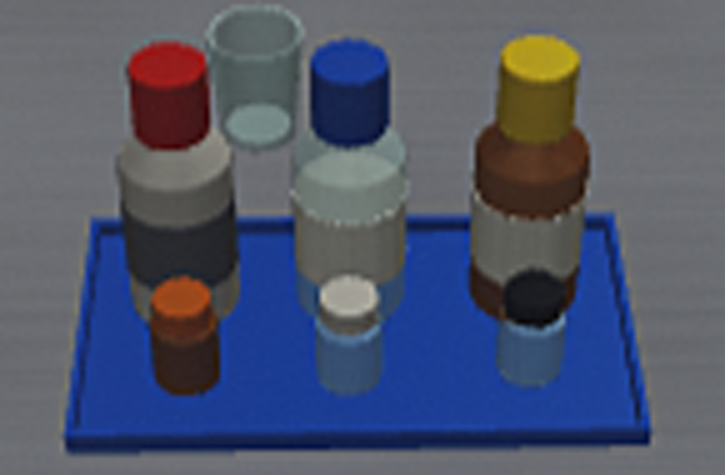

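Call:
{"fn": "play_rows", "kwargs": {
  "steps": [-0.05,-0.3,-0.3,0.05,0,0,70,-0.1,-0.6,-0.6,0.1059,0,0,70,-0.1,-1,-1,0.1059,0,0,70,-0.1,-1,-1,0.1059,0,0,70,-0.1,-1,-1,0.1059,0,0,70],
  "newtons": 30
}}

```text
clock: 0.82
tool_pos: [0.3058, -0.4223, 0.2298]
eef_rot: [2.22, 0.003, -2.22]
wrist_force: [0.1, -0.0, -0.3]
width: 0.738
```

Call:
{"fn": "play_rows", "kwargs": {
  "steps": [0,-0.3,-0.3,0,0,0,70,0,-0.6,-0.6,0,0,0,70,0,-1,-1,0,0,0,70,0,-1,-1,0,0,0,70,0,-1,-1,0,0,0,70]
}}

```text
clock: 1.45
tool_pos: [0.4558, -0.2735, 0.2294]
eef_rot: [2.22, 0.002, -2.221]
wrist_force: [-0.4, -0.6, -1.2]
width: 0.738
```

Call:
{"fn": "play_rows", "kwargs": {
  "steps": [0,-0.3,-0.1,0,0,0,60,0,-0.6,-0.2,0,0,0,60,0,-1,-0.28,0,0,0,60,0,-1,-0.28,0,0,0,60,0,-1,-0.28,0,0,0,60]
}}

```text
clock: 2.08
tool_pos: [0.4968, -0.125, 0.2296]
eef_rot: [-2.221, 0.002, 2.222]
wrist_force: [-0.3, -0.2, -0.1]
width: 0.629
```

Call:
{"fn": "play_rows", "kwargs": {
  "steps": [0,-0.29,-0.01,0,0,0,60,0,-0.29,-0.01,0,0,0,60,0.3,-0.29,-0.01,0,0,0,60,0.55,-0.29,-0.01,0,0,0,60,0.7,-0.29,-0.01,0,0,0,60,0.777,-0.29,-0.01,0,0,0,60,0.777,-0.29,-0.01,0,0,0,60,0.777,-0.29,-0.01,0,0,0,60,0.777,-0.29,-0.01,0,0,0,30,0.777,-0.29,-0.01,0,0,0,30,0.777,-0.29,-0.01,0,0,0,30,0.777,-0.29,-0.01,0,0,0,30,0.777,-0.29,-0.01,0,0,0,30,0.777,-0.29,-0.01,0,0,0,30],
  "newtons": 30
}}

```text
clock: 3.82
tool_pos: [0.4988, -0.0801, 0.1134]
eef_rot: [2.222, -0.0, -2.221]
wrist_force: [0.5, 0.1, 2.4]
width: 0.379
```

Call:
{"fn": "play_rows", "kwargs": {
  "steps": [-0.1,0,0,0,0,0,30,-0.3,0,0,0,0,0,30,-0.55,0,0,0,0,0,30,-0.8,0,0,0,0,0,30,-0.8,0,0,0,0,0,30,-0.8,0.1,-0.05,0,0,0,30,-0.8,0.3,-0.1,0,0,0,30,-0.8,0.5,-0.17,0,0,0,30,-0.8,0.7,-0.24,0,0,0,30,-0.8,0.9,-0.3,0,0,0,30,-0.8,1,-0.32,0,0,0,30,-0.8,1,-0.32,0,0,0,30]
}}

```text
clock: 5.32
tool_pos: [0.5458, -0.2306, 0.231]
eef_rot: [-2.216, -0.0, 2.223]
wrist_force: [0.5, 0.1, -2.5]
width: 0.372
```

```bash
python3 - <<'E'
from h import *
import cv2
cv2.imwrite("pics/s2.png",read_camera("scene")["frame"][60:260,130:450].repeat(2,0).repeat(2,1))
s=read_state();print(s["tool_pos"],s["width"],s["wrist_force"])
E
```

```text
[ 0.54592252 -0.22983591  0.23157754] 0.3723802250796341 [ 0.18269841  0.42215514 -2.39725574]
```

View pics/s2.png

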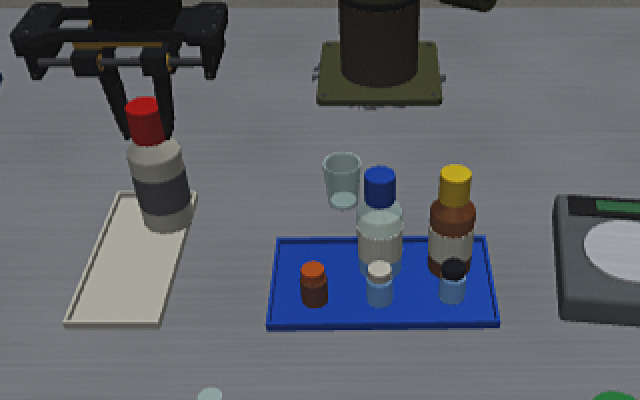

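Call:
{"fn": "play_rows", "kwargs": {
  "steps": [0,0.2,0,0,0,0,30,0,0.45,0,0,0,0,30,0,0.527,0,0,0,0,30,0,0.527,0,0,0,0,30,0.2,0.527,0,0,0,0,30,0.4,0.527,0,0,0,0,30,0.6,0.527,0,0,0,0,30,0.72,0.527,0,0,0,0,30,0.785,0.527,0,0,0,0,30,0.785,0.527,0,0,0,0,30,0.785,0.527,0,0,0,0,30]
}}

```text
clock: 6.75
tool_pos: [0.5474, -0.3095, 0.1169]
eef_rot: [2.223, -0.001, -2.218]
wrist_force: [0.5, 0.6, -2.2]
width: 0.375
```

Call:
{"fn": "play_rows", "kwargs": {
  "steps": [0.01,0,0,0,0,0,30,0.02,0,0,0,0,0,30,0.02,0,0,0,0,0,30]
}}

```text
clock: 7.12
tool_pos: [0.5471, -0.3095, 0.1135]
eef_rot: [2.223, -0.001, -2.219]
wrist_force: [-0.3, 0.9, 1.0]
width: 0.371
```

Call:
{"fn": "play_rows", "kwargs": {
  "steps": [0,0,0,0,0,0,60,0,0,0,0,0,0,60,0,0,0,0,0,0,60,0,0,0,0,0,0,60,-0.2,0,0,0,0,0,60,-0.5,0,0,0,0,0,60,-0.78,0,0,0,0,0,60,-0.78,-0.3,0.1,0,0,0,60,-0.78,-0.7,0.25,0,0,0,60,-0.78,-1,0.35,0,0,0,60,-0.78,-1,0.35,0,0,0,60]
}}

```text
clock: 8.5
tool_pos: [0.4934, -0.1568, 0.2295]
eef_rot: [2.22, 0.004, -2.219]
wrist_force: [-1.2, 0.3, -0.7]
width: 0.63
```

Call:
{"fn": "play_rows", "kwargs": {
  "steps": [0,-0.3,0,0,0,0,60,0,-0.7,0,0,0,0,60,0,-1,0,0,0,0,60,0,-1,0,0,0,0,60,0,-1,0,0,0,0,60]
}}

```text
clock: 9.12
tool_pos: [0.4945, -0.01, 0.2294]
eef_rot: [2.221, -0.001, -2.221]
wrist_force: [-0.5, 0.0, -0.8]
width: 0.629
```

Call:
{"fn": "play_rows", "kwargs": {
  "steps": [0,-0.067,-0.01,0,0,0,60,0.3,-0.067,-0.01,0,0,0,60,0.55,-0.067,-0.01,0,0,0,60,0.7,-0.067,-0.01,0,0,0,60,0.776,-0.067,-0.01,0,0,0,60,0.776,-0.067,-0.01,0,0,0,60,0.776,-0.067,-0.01,0,0,0,60,0.776,-0.067,-0.01,0,0,0,30,0.776,-0.067,-0.01,0,0,0,30,0.776,-0.067,-0.01,0,0,0,30,0.776,-0.067,-0.01,0,0,0,30,0.776,-0.067,-0.01,0,0,0,30,0.776,-0.067,-0.01,0,0,0,30]
}}

```text
clock: 10.75
tool_pos: [0.4958, 0.0009, 0.1133]
eef_rot: [2.222, -0.0, -2.221]
wrist_force: [-1.1, -1.4, 2.1]
width: 0.375
```

Call:
{"fn": "play_rows", "kwargs": {
  "steps": [-0.1,0,0,0,0,0,30,-0.3,0,0,0,0,0,30,-0.55,0,0,0,0,0,30,-0.8,0,0,0,0,0,30,-0.8,0,0,0,0,0,30,-0.8,0.1,0,0,0,0,30,-0.8,0.3,0.05,0,0,0,30,-0.8,0.5,0.1,0,0,0,30,-0.8,0.7,0.15,0,0,0,30,-0.8,0.9,0.15,0,0,0,30,-0.8,1,0.15,0,0,0,30,-0.8,1,0.15,0,0,0,30]
}}

```text
clock: 12.25
tool_pos: [0.4723, -0.1496, 0.2313]
eef_rot: [-2.217, 0.0, 2.223]
wrist_force: [-0.6, -0.6, -3.2]
width: 0.376
```

Call:
{"fn": "play_rows", "kwargs": {
  "steps": [0,0.1,0,0,0,0,30,0,0.3,0,0,0,0,30,0,0.55,0,0,0,0,30,0,0.8,0,0,0,0,30,0,0.95,0,0,0,0,30,0,1,0,0,0,0,30,0,1,0,0,0,0,30,0.2,1,0,0,0,0,30,0.4,1,0,0,0,0,30,0.6,1,0,0,0,0,30,0.72,1,0,0,0,0,30,0.78,1,0,0,0,0,30,0.79,1,0,0,0,0,30,0.8,1,0,0,0,0,30,0.8,1,0,0,0,0,30]
}}

```text
clock: 14.12
tool_pos: [0.4736, -0.2995, 0.114]
eef_rot: [2.222, -0.001, -2.219]
wrist_force: [0.9, -0.2, -3.0]
width: 0.376
```

Call:
{"fn": "play_rows", "kwargs": {
  "steps": [0.01,0,0,0,0,0,30,0.01,0,0,0,0,0,30,0.01,0,0,0,0,0,60,0.01,0,0,0,0,0,60,0.01,0,0,0,0,0,60,0.01,0,0,0,0,0,60,-0.2,0,0,0,0,0,60,-0.5,0,0,0,0,0,60,-0.78,0,0,0,0,0,60,-0.78,-0.3,0,0,0,0,60,-0.78,-0.7,-0.1,0,0,0,60,-0.78,-1,-0.14,0,0,0,60,-0.78,-1,-0.14,0,0,0,60]
}}

```text
clock: 15.75
tool_pos: [0.4943, -0.1467, 0.23]
eef_rot: [2.22, 0.005, -2.219]
wrist_force: [-0.2, 1.1, -0.5]
width: 0.632
```

Call:
{"fn": "play_rows", "kwargs": {
  "steps": [0,-0.3,0,0,0,0,60,0,-0.7,0,0,0,0,60,0,-1,0,0,0,0,60,0,-1,0,0,0,0,60,0,-1,0,0,0,0,60]
}}

```text
clock: 16.38
tool_pos: [0.4942, -0.0001, 0.2299]
eef_rot: [2.221, -0.001, -2.221]
wrist_force: [-0.4, 0.7, -0.4]
width: 0.626
```

Call:
{"fn": "play_rows", "kwargs": {
  "steps": [0,-0.3,0,0,0,0,60,0,-0.5,0,0,0,0,60,0,-0.55,0,0,0,0,60,0,-0.55,0,0,0,0,60,0,-0.55,0,0,0,0,60]
}}

```text
clock: 17.0
tool_pos: [0.4942, 0.0822, 0.2299]
eef_rot: [-2.221, 0.002, 2.221]
wrist_force: [-0.2, 0.6, -0.7]
width: 0.63
```

Call:
{"fn": "play_rows", "kwargs": {
  "steps": [0.3,-0.025,0,0,0,0,60,0.55,-0.025,0,0,0,0,60,0.7,-0.025,0,0,0,0,60,0.777,-0.025,0,0,0,0,60,0.777,-0.025,0,0,0,0,60,0.777,-0.025,0,0,0,0,60,0.777,-0.025,0,0,0,0,30,0.777,-0.025,0,0,0,0,30,0.777,-0.025,0,0,0,0,30,0.777,-0.025,0,0,0,0,30,0.777,-0.025,0,0,0,0,30,0.777,-0.025,0,0,0,0,30]
}}

```text
clock: 18.5
tool_pos: [0.4943, 0.0872, 0.1138]
eef_rot: [2.222, 0.0, -2.221]
wrist_force: [0.7, -0.7, 2.5]
width: 0.372
```

Call:
{"fn": "play_rows", "kwargs": {
  "steps": [-0.1,0,0,0,0,0,30,-0.3,0,0,0,0,0,30,-0.55,0,0,0,0,0,30,-0.8,0,0,0,0,0,30,-0.8,0,0,0,0,0,30,-0.8,0.1,0,0,0,0,30,-0.8,0.3,0.05,0,0,0,30,-0.8,0.5,0.2,0,0,0,30,-0.8,0.7,0.4,0,0,0,30,-0.8,0.9,0.6,0,0,0,30,-0.8,1,0.65,0,0,0,30,-0.8,1,0.65,0,0,0,30]
}}

```text
clock: 20.0
tool_pos: [0.395, -0.0638, 0.2312]
eef_rot: [-2.216, 0.002, 2.223]
wrist_force: [0.1, -0.0, -1.4]
width: 0.371
```

Call:
{"fn": "play_rows", "kwargs": {
  "steps": [0,0.1,0,0,0,0,30,0,0.3,0,0,0,0,30,0,0.55,0,0,0,0,30,0,0.8,0,0,0,0,30,0,0.95,0,0,0,0,30,0,1,0,0,0,0,30,0,1,0,0,0,0,30]
}}

```text
clock: 20.88
tool_pos: [0.3965, -0.2128, 0.2329]
eef_rot: [-2.22, -0.001, 2.222]
wrist_force: [0.6, 0.4, -2.5]
width: 0.371
```

Call:
{"fn": "play_rows", "kwargs": {
  "steps": [0,0.1,0,0,0,0,30,0,0.3,0,0,0,0,30,0,0.5,0,0,0,0,30,0,0.62,0,0,0,0,30,0,0.62,0,0,0,0,30,0.2,0.62,0,0,0,0,30,0.4,0.62,0,0,0,0,30,0.6,0.62,0,0,0,0,30,0.72,0.62,0,0,0,0,30,0.78,0.62,0,0,0,0,30,0.8,0.62,0,0,0,0,30,0.81,0.62,0,0,0,0,30,0.81,0.62,0,0,0,0,30]
}}

```text
clock: 22.5
tool_pos: [0.3973, -0.3062, 0.1137]
eef_rot: [2.223, -0.001, -2.219]
wrist_force: [-2.2, 2.7, 5.2]
width: 0.371
```

Call:
{"fn": "play_rows", "kwargs": {
  "steps": [0,0,0,0,0,0,60,0,0,0,0,0,0,60,0,0,0,0,0,0,60,0,0,0,0,0,0,60,-0.2,0,0,0,0,0,60,-0.5,0,0,0,0,0,60,-0.78,0,0,0,0,0,60,-0.78,-0.3,-0.1,0,0,0,60,-0.78,-0.7,-0.3,0,0,0,60,-0.78,-1,-0.6,0,0,0,60,-0.78,-1,-0.6,0,0,0,60,-0.78,-1,-0.6,0,0,0,60]
}}

```text
clock: 24.0
tool_pos: [0.4865, -0.1557, 0.2286]
eef_rot: [2.22, 0.001, -2.222]
wrist_force: [0.2, -1.0, -0.4]
width: 0.63
```

```bash
python3 - <<'E'
from h import *
import cv2
f=read_camera("top")["frame"]; s=read_camera("scene")["frame"]
a=cv2.resize(f[170:330,235:505],None,fx=2,fy=2,interpolation=cv2.INTER_CUBIC)
b=cv2.resize(s[130:240,150:420],None,fx=2,fy=2,interpolation=cv2.INTER_CUBIC)
cv2.imwrite("pics/ts3.png",cv2.vconcat([a,b]))
E
```

```text
(no output)
```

View pics/ts3.png

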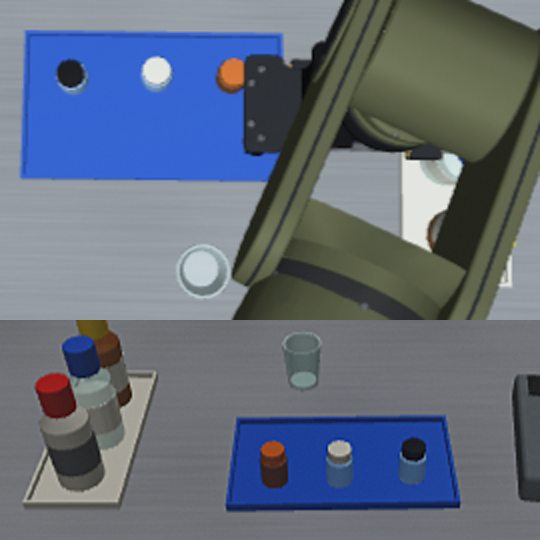

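Call:
{"fn": "play_rows", "kwargs": {
  "steps": [0,-0.25,-0.2,0,0,0,60,0,-0.523,-0.445,0,0,0,60,0,-0.523,-0.445,0,0,0,60,0.3,-0.523,-0.445,0,0,0,60,0.65,-0.523,-0.445,0,0,0,60,0.9,-0.523,-0.445,0,0,0,60,0.9,-0.523,-0.445,0,0,0,60,0.9,-0.523,-0.445,0,0,0,60]
}}

```text
clock: 25.1
tool_pos: [0.554, -0.0787, 0.0958]
eef_rot: [-2.224, 0.003, 2.218]
wrist_force: [-0.5, -0.3, 0.6]
width: 0.628
```

```bash
python3 - <<'E'
from h import *
import cv2
s=read_camera("scene")["frame"]
w=read_camera("wrist")["frame"]
b=cv2.resize(s[130:240,200:400],None,fx=3,fy=3,interpolation=cv2.INTER_CUBIC)
w=cv2.resize(w,(400,250),interpolation=cv2.INTER_AREA); w=cv2.copyMakeBorder(w,0,0,0,200,0)
cv2.imwrite("pics/s4.png",cv2.vconcat([b,w]))
E
```

```text
(no output)
```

View pics/s4.png

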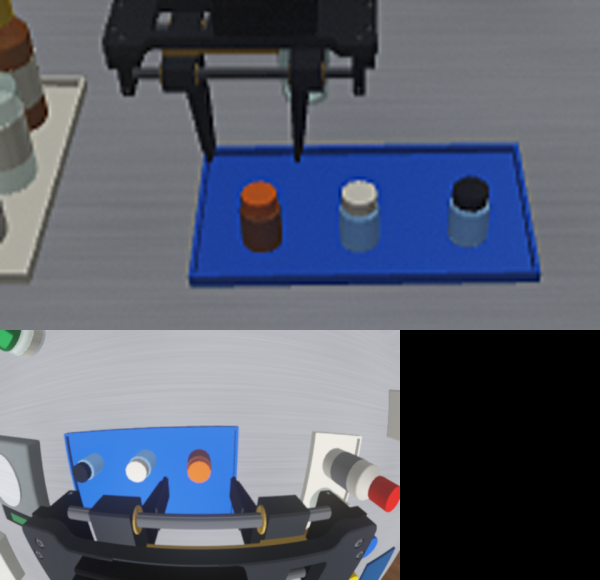

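Call:
{"fn": "play_rows", "kwargs": {
  "steps": [0.2,0,0,0,0,0,60,0.38,0,0,0,0,0,60,0.48,0,0,0,0,0,60,0.525,0,0,0,0,0,60,0.525,0,0,0,0,0,60,0.525,0,0,0,0,0,60,0.525,0,0,0,0,0,26,0.525,0,0,0,0,0,26,0.525,0,0,0,0,0,26,0.525,0,0,0,0,0,26,0.525,0,0,0,0,0,26,0.525,0,0,0,0,0,26],
  "newtons": 20
}}

```text
clock: 26.7
tool_pos: [0.5533, -0.0774, 0.0153]
eef_rot: [2.221, 0.0, -2.221]
wrist_force: [-0.0, -0.5, 2.2]
width: 0.332
```

Call:
{"fn": "play_rows", "kwargs": {
  "steps": [-0.1,0,0,0,0,0,26,-0.3,0,0,0,0,0,26,-0.6,0,0,0,0,0,26,-0.9,0,0,0,0,0,26,-0.9,0,0,0,0,0,26,-0.9,-0.1,0,0,0,0,26,-0.9,-0.3,0.05,0,0,0,26,-0.9,-0.55,0.1,0,0,0,26,-0.9,-0.8,0.15,0,0,0,26,-0.9,-1,0.18,0,0,0,26,-0.9,-1,0.18,0,0,0,26]
}}

```text
clock: 28.08
tool_pos: [0.5244, 0.0748, 0.1481]
eef_rot: [2.215, 0.004, -2.224]
wrist_force: [0.8, 0.2, -0.0]
width: 0.331
```

Call:
{"fn": "play_rows", "kwargs": {
  "steps": [0,-0.1,0,0,0,0,26,0,-0.3,0,0,0,0,26,0,-0.55,0,0,0,0,26,0,-0.8,0,0,0,0,26,0,-0.95,0,0,0,0,26,0,-1,0,0,0,0,26,0,-1,0,0,0,0,26]
}}

```text
clock: 28.95
tool_pos: [0.5262, 0.2225, 0.1497]
eef_rot: [2.22, -0.0, -2.222]
wrist_force: [1.2, -0.0, -0.4]
width: 0.334
```

Call:
{"fn": "play_rows", "kwargs": {
  "steps": [0,-0.1,0,0,0,0,26,0,-0.3,0,0,0,0,26,0,-0.45,0,0,0,0,26,0,-0.49,0,0,0,0,26,0,-0.49,0,0,0,0,26,0.2,-0.49,0,0,0,0,26,0.4,-0.49,0,0,0,0,26,0.48,-0.49,0,0,0,0,26,0.52,-0.49,0,0,0,0,26,0.528,-0.49,0,0,0,0,26,0.528,-0.49,0,0,0,0,26,0.528,-0.49,0,0,0,0,26]
}}

```text
clock: 30.45
tool_pos: [0.5268, 0.2965, 0.072]
eef_rot: [-2.223, -0.001, 2.22]
wrist_force: [-0.6, 0.4, -0.7]
width: 0.33
```

```bash
python3 - <<'E'
from h import *
import cv2
s=read_camera("scene")["frame"]
cv2.imwrite("pics/s5.png",cv2.resize(s[110:240,380:520],None,fx=4,fy=4,interpolation=cv2.INTER_CUBIC))
print(np.mean([read_state()["tool_pos"] for _ in range(5)],0),read_state()["wrist_force"])
E
```

```text
[0.52669655 0.29641268 0.07180034] [-0.07953439  0.39880755 -0.39121752]
```

View pics/s5.png

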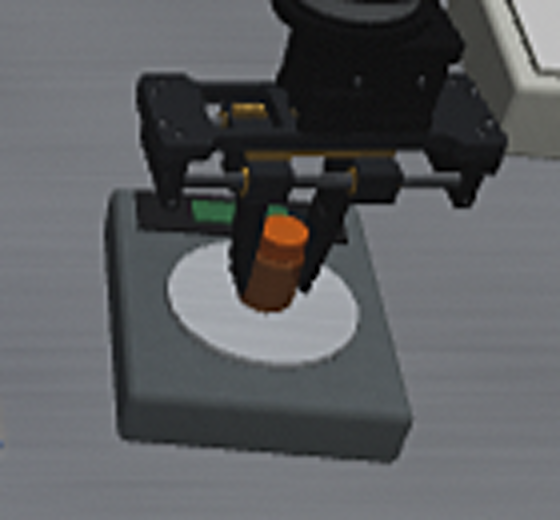

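Call:
{"fn": "play_rows", "kwargs": {
  "steps": [0.01,0,0,0,0,0,26,0.015,0,0,0,0,0,26,0.015,0,0,0,0,0,26,0.015,0,0,0,0,0,26]
}}

```text
clock: 31.0
tool_pos: [0.5264, 0.2963, 0.0693]
eef_rot: [2.222, 0.0, -2.221]
wrist_force: [-2.4, -0.6, 4.2]
width: 0.333
```

Call:
{"fn": "play_rows", "kwargs": {
  "steps": [0,0,0,0,0,0,45,0,0,0,0,0,0,60,0,0,0,0,0,0,60,0,0,0,0,0,0,60,-0.1,0,0,0,0,0,60,-0.3,0,0,0,0,0,60,-0.7,0,0,0,0,0,60,-1,0,0,0,0,0,60,-1,0,0,0,0,0,60,-1,0.3,0,0,0,0,60,-1,0.7,0.2,0,0,0,60,-1,1,0.4,0,0,0,60,-1,1,0.4,0,0,0,60],
  "newtons": 30
}}

```text
clock: 32.62
tool_pos: [0.4641, 0.1439, 0.2175]
eef_rot: [-2.218, 0.004, 2.222]
wrist_force: [0.6, -0.2, -0.1]
width: 0.629
```

Call:
{"fn": "play_rows", "kwargs": {
  "steps": [-0.07,0.3,0.1,0,0,0,60,-0.07,0.7,0.3,0,0,0,60,-0.07,1,0.45,0,0,0,60,-0.07,1,0.45,0,0,0,60]
}}

```text
clock: 33.12
tool_pos: [0.3983, -0.0057, 0.2293]
eef_rot: [-2.22, 0.006, 2.218]
wrist_force: [-0.1, 1.7, 0.5]
width: 0.629
```

Call:
{"fn": "play_rows", "kwargs": {
  "steps": [0,0.3,0,0,0,0,60,0,0.7,0,0,0,0,60,0,1,0,0,0,0,60,0,1,0,0,0,0,60]
}}

```text
clock: 33.62
tool_pos: [0.3995, -0.1551, 0.229]
eef_rot: [-2.219, 0.002, 2.22]
wrist_force: [-0.3, 0.1, -0.8]
width: 0.631
```

Call:
{"fn": "play_rows", "kwargs": {
  "steps": [0,0.3,0,0,0,0,60,0,0.7,0,0,0,0,60,0,1,0,0,0,0,60,0,1,0,0,0,0,60,0,1,0,0,0,0,60]
}}

```text
clock: 34.25
tool_pos: [0.3997, -0.3022, 0.2288]
eef_rot: [2.221, 0.004, -2.222]
wrist_force: [-0.4, 1.3, 0.3]
width: 0.631
```

Call:
{"fn": "play_rows", "kwargs": {
  "steps": [0.3,0.027,0.016,0,0,0,60,0.55,0.027,0.016,0,0,0,60,0.7,0.027,0.016,0,0,0,60,0.767,0.027,0.016,0,0,0,60,0.767,0.027,0.016,0,0,0,60,0.767,0.027,0.016,0,0,0,60,0.767,0.027,0.016,0,0,0,30,0.767,0.027,0.016,0,0,0,30,0.767,0.027,0.016,0,0,0,30,0.767,0.027,0.016,0,0,0,30,0.767,0.027,0.016,0,0,0,30,0.767,0.027,0.016,0,0,0,30]
}}

```text
clock: 35.75
tool_pos: [0.3965, -0.308, 0.1144]
eef_rot: [2.222, -0.0, -2.221]
wrist_force: [1.2, 1.0, 2.8]
width: 0.374
```

Call:
{"fn": "play_rows", "kwargs": {
  "steps": [-0.1,0,0,0,0,0,30,-0.3,0,0,0,0,0,30,-0.55,0,0,0,0,0,30,-0.8,0,0,0,0,0,30,-0.8,0,0,0,0,0,30,-0.8,-0.1,0,0,0,0,30,-0.8,-0.3,-0.05,0,0,0,30,-0.8,-0.5,-0.2,0,0,0,30,-0.8,-0.7,-0.4,0,0,0,30,-0.8,-0.9,-0.6,0,0,0,30,-0.8,-1,-0.65,0,0,0,30,-0.8,-1,-0.65,0,0,0,30]
}}

```text
clock: 37.25
tool_pos: [0.493, -0.1565, 0.2323]
eef_rot: [2.217, 0.004, -2.225]
wrist_force: [0.4, -0.6, -2.7]
width: 0.371
```

Call:
{"fn": "play_rows", "kwargs": {
  "steps": [0,-0.1,0,0,0,0,30,0,-0.3,0,0,0,0,30,0,-0.55,0,0,0,0,30,0,-0.8,0,0,0,0,30,0,-0.95,0,0,0,0,30,0,-1,0,0,0,0,30,0,-1,0,0,0,0,30]
}}

```text
clock: 38.12
tool_pos: [0.4936, -0.0082, 0.2341]
eef_rot: [2.221, -0.001, -2.221]
wrist_force: [0.2, -0.1, -2.6]
width: 0.372
```

Call:
{"fn": "play_rows", "kwargs": {
  "steps": [0,-0.1,0,0,0,0,30,0,-0.3,0,0,0,0,30,0,-0.5,0,0,0,0,30,0,-0.636,0,0,0,0,30,0,-0.636,0,0,0,0,30,0.2,-0.636,0,0,0,0,30,0.4,-0.636,0,0,0,0,30,0.6,-0.636,0,0,0,0,30,0.72,-0.636,0,0,0,0,30,0.78,-0.636,0,0,0,0,30,0.79,-0.636,0,0,0,0,30,0.8,-0.636,0,0,0,0,30,0.8,-0.636,0,0,0,0,30,0.8,-0.636,0,0,0,0,30]
}}

```text
clock: 39.88
tool_pos: [0.4943, 0.0876, 0.1148]
eef_rot: [2.223, 0.0, -2.22]
wrist_force: [-0.1, 0.1, -3.0]
width: 0.373
```

Position matches; a touch lower, release, and go for blue.

Call:
{"fn": "play_rows", "kwargs": {
  "steps": [0.006,0,0.003,0,0,0,30,0.01,0,0.003,0,0,0,30,0.01,0,0.003,0,0,0,30,0.01,0,0.003,0,0,0,60,0.01,0,0.003,0,0,0,60,0.01,0,0.003,0,0,0,60,0.01,0,0.003,0,0,0,60,-0.2,0,0,0,0,0,60,-0.5,0,0,0,0,0,60,-0.78,0,0,0,0,0,60,-0.78,0.3,0,0,0,0,60,-0.78,0.7,0.1,0,0,0,60,-0.78,1,0.14,0,0,0,60,-0.78,1,0.14,0,0,0,60]
}}

```text
clock: 41.62
tool_pos: [0.4725, -0.0647, 0.2311]
eef_rot: [-2.219, 0.005, 2.219]
wrist_force: [0.2, 0.5, -0.1]
width: 0.633
```

Call:
{"fn": "play_rows", "kwargs": {
  "steps": [0,0.3,0,0,0,0,60,0,0.7,0,0,0,0,60,0,1,0,0,0,0,60,0,1,0,0,0,0,60]
}}

```text
clock: 42.12
tool_pos: [0.4731, -0.2138, 0.2308]
eef_rot: [-2.219, 0.002, 2.22]
wrist_force: [-0.2, 0.4, -0.7]
width: 0.634
```

Call:
{"fn": "play_rows", "kwargs": {
  "steps": [0,0.2,0,0,0,0,60,0,0.4,0,0,0,0,60,0,0.56,0,0,0,0,60,0,0.56,0,0,0,0,60,0,0.56,0,0,0,0,60]
}}

```text
clock: 42.75
tool_pos: [0.4731, -0.2955, 0.231]
eef_rot: [2.221, 0.002, -2.222]
wrist_force: [-0.0, -0.3, 0.6]
width: 0.63
```

Call:
{"fn": "play_rows", "kwargs": {
  "steps": [0.3,0.02,0,0,0,0,60,0.55,0.02,0,0,0,0,60,0.7,0.02,0,0,0,0,60,0.78,0.02,0,0,0,0,60,0.78,0.02,0,0,0,0,60,0.78,0.02,0,0,0,0,60,0.78,0.02,0,0,0,0,30,0.78,0.02,0,0,0,0,30,0.78,0.02,0,0,0,0,30,0.78,0.02,0,0,0,0,30,0.78,0.02,0,0,0,0,30,0.78,0.02,0,0,0,0,30]
}}

```text
clock: 44.25
tool_pos: [0.4731, -0.2998, 0.1145]
eef_rot: [2.222, -0.001, -2.221]
wrist_force: [-0.5, -0.5, 2.5]
width: 0.373
```

Call:
{"fn": "play_rows", "kwargs": {
  "steps": [-0.1,0,0,0,0,0,30,-0.3,0,0,0,0,0,30,-0.55,0,0,0,0,0,30,-0.8,0,0,0,0,0,30,-0.8,0,0,0,0,0,30,-0.8,-0.1,0,0,0,0,30,-0.8,-0.3,-0.05,0,0,0,30,-0.8,-0.5,-0.1,0,0,0,30,-0.8,-0.7,-0.15,0,0,0,30,-0.8,-0.9,-0.15,0,0,0,30,-0.8,-1,-0.15,0,0,0,30,-0.8,-1,-0.15,0,0,0,30]
}}

```text
clock: 45.75
tool_pos: [0.4947, -0.1484, 0.2326]
eef_rot: [2.218, 0.003, -2.223]
wrist_force: [-0.8, -1.4, -2.8]
width: 0.373
```

Call:
{"fn": "play_rows", "kwargs": {
  "steps": [0,-0.1,0,0,0,0,30,0,-0.3,0,0,0,0,30,0,-0.55,0,0,0,0,30,0,-0.8,0,0,0,0,30,0,-0.95,0,0,0,0,30,0,-0.98,0,0,0,0,30,0,-0.98,0,0,0,0,30,0,-0.98,0,0,0,0,30]
}}

```text
clock: 46.75
tool_pos: [0.4954, -0.0033, 0.2341]
eef_rot: [-2.221, 0.002, 2.221]
wrist_force: [-0.3, 0.2, -2.6]
width: 0.375
```

Call:
{"fn": "play_rows", "kwargs": {
  "steps": [0,-0.028,0,0,0,0,30,0.2,-0.028,0,0,0,0,30,0.4,-0.028,0,0,0,0,30,0.6,-0.028,0,0,0,0,30,0.72,-0.028,0,0,0,0,30,0.78,-0.028,0,0,0,0,30,0.79,-0.028,0,0,0,0,30,0.8,-0.028,0,0,0,0,30,0.805,-0.028,0,0,0,0,30,0.805,-0.028,0,0,0,0,30]
}}

```text
clock: 48.0
tool_pos: [0.4962, 0.0016, 0.1145]
eef_rot: [2.223, -0.0, -2.219]
wrist_force: [-0.8, 0.4, -0.3]
width: 0.371
```

Call:
{"fn": "play_rows", "kwargs": {
  "steps": [0.004,0.004,0.003,0,0,0,30,0.004,0.004,0.003,0,0,0,30,0.004,0.004,0.003,0,0,0,60,0.004,0.004,0.003,0,0,0,60,0.004,0.004,0.003,0,0,0,60,0.004,0.004,0.003,0,0,0,60,-0.2,0,0,0,0,0,60,-0.5,0,0,0,0,0,60,-0.78,0,0,0,0,0,60,-0.78,0.3,0,0,0,0,60,-0.78,0.7,-0.2,0,0,0,60,-0.78,1,-0.34,0,0,0,60,-0.78,1,-0.34,0,0,0,60]
}}

```text
clock: 49.62
tool_pos: [0.5469, -0.1511, 0.2297]
eef_rot: [-2.218, 0.004, 2.221]
wrist_force: [-0.3, 1.2, -0.1]
width: 0.632
```

Call:
{"fn": "play_rows", "kwargs": {
  "steps": [0,0.3,0,0,0,0,60,0,0.7,0,0,0,0,60,0,1,0,0,0,0,60,0,1,0,0,0,0,60,0,1,0,0,0,0,60]
}}

```text
clock: 50.25
tool_pos: [0.5463, -0.297, 0.2301]
eef_rot: [-2.221, -0.002, 2.222]
wrist_force: [0.0, -0.0, 0.0]
width: 0.628
```

Call:
{"fn": "play_rows", "kwargs": {
  "steps": [0,0.08,-0.005,0,0,0,60,0.3,0.08,-0.005,0,0,0,60,0.55,0.08,-0.005,0,0,0,60,0.7,0.08,-0.005,0,0,0,60,0.775,0.08,-0.005,0,0,0,60,0.775,0.08,-0.005,0,0,0,60,0.775,0.08,-0.005,0,0,0,60,0.775,0.08,-0.005,0,0,0,30,0.775,0.08,-0.005,0,0,0,30,0.775,0.08,-0.005,0,0,0,30,0.775,0.08,-0.005,0,0,0,30,0.775,0.08,-0.005,0,0,0,30,0.775,0.08,-0.005,0,0,0,30]
}}

```text
clock: 51.88
tool_pos: [0.5473, -0.3104, 0.1145]
eef_rot: [2.222, -0.0, -2.221]
wrist_force: [-0.5, -0.3, 3.0]
width: 0.374
```

Call:
{"fn": "play_rows", "kwargs": {
  "steps": [-0.1,0,0,0,0,0,30,-0.3,0,0,0,0,0,30,-0.55,0,0,0,0,0,30,-0.8,0,0,0,0,0,30,-0.8,0,0,0,0,0,30,-0.8,-0.1,0,0,0,0,30,-0.8,-0.3,0.1,0,0,0,30,-0.8,-0.5,0.2,0,0,0,30,-0.8,-0.7,0.3,0,0,0,30,-0.8,-0.9,0.32,0,0,0,30,-0.8,-1,0.32,0,0,0,30,-0.8,-1,0.32,0,0,0,30,-0.8,-1,0.32,0,0,0,30]
}}

```text
clock: 53.5
tool_pos: [0.4992, -0.1607, 0.2335]
eef_rot: [-2.22, 0.0, 2.222]
wrist_force: [-0.1, -0.5, -2.2]
width: 0.375
```

Call:
{"fn": "play_rows", "kwargs": {
  "steps": [0,-0.1,0,0,0,0,30,0,-0.3,0,0,0,0,30,0,-0.48,0,0,0,0,30,0,-0.537,0,0,0,0,30,0,-0.537,0,0,0,0,30,0.2,-0.537,0,0,0,0,30,0.4,-0.537,0,0,0,0,30,0.6,-0.537,0,0,0,0,30,0.72,-0.537,0,0,0,0,30,0.78,-0.537,0,0,0,0,30,0.79,-0.537,0,0,0,0,30,0.8,-0.537,0,0,0,0,30,0.8,-0.537,0,0,0,0,30,0.8,-0.537,0,0,0,0,30]
}}

```text
clock: 55.25
tool_pos: [0.4995, -0.0798, 0.1148]
eef_rot: [2.222, -0.0, -2.22]
wrist_force: [-0.3, 0.3, -3.2]
width: 0.374
```

Last release, lift, then retreat to -y out of view.

Call:
{"fn": "play_rows", "kwargs": {
  "steps": [0.006,0.002,0.003,0,0,0,30,0.01,0.002,0.003,0,0,0,30,0.01,0.002,0.003,0,0,0,30,0.01,0.002,0.003,0,0,0,60,0.01,0.002,0.003,0,0,0,60,0.01,0.002,0.003,0,0,0,60,0.01,0.002,0.003,0,0,0,60,-0.2,0,0,0,0,0,60,-0.5,0,0,0,0,0,60,-0.78,0,0,0,0,0,60,-0.78,0.3,0,0,0,0,60,-0.78,0.7,0.1,0,0,0,60,-0.78,1,0.3,0,0,0,60,-0.78,1,0.3,0,0,0,60]
}}

```text
clock: 57.0
tool_pos: [0.4527, -0.2322, 0.231]
eef_rot: [-2.218, 0.006, 2.219]
wrist_force: [-0.2, 0.4, -0.1]
width: 0.632
```

Call:
{"fn": "play_rows", "kwargs": {
  "steps": [0,0.3,0.1,0,0,0,60,0,0.7,0.3,0,0,0,60,0,1,0.5,0,0,0,60,0,1,0.5,0,0,0,60]
}}

```text
clock: 57.5
tool_pos: [0.378, -0.3815, 0.2309]
eef_rot: [-2.219, 0.004, 2.22]
wrist_force: [0.8, 0.1, -0.7]
width: 0.631
```

Call:
{"fn": "play_rows", "kwargs": {
  "steps": [0,0.3,0.1,0,0,0,60,0,0.7,0.3,0,0,0,60,0,1,0.5,0,0,0,60,0,1,0.5,0,0,0,60,0,1,0.5,0,0,0,60]
}}

```text
clock: 58.12
tool_pos: [0.3056, -0.5285, 0.2308]
eef_rot: [2.222, 0.003, -2.221]
wrist_force: [0.3, -0.3, -0.3]
width: 0.628
```

```bash
python3 - <<'E'
from h import *
import cv2
f=read_camera("top")["frame"]; s=read_camera("scene")["frame"]
cv2.imwrite("pics/topF.png",f)
a=cv2.resize(f[175:275,235:390],None,fx=5,fy=5,interpolation=cv2.INTER_CUBIC); cv2.imwrite("pics/t9.png",a)
a=cv2.resize(f[165:290,115:390],None,fx=2,fy=2,interpolation=cv2.INTER_CUBIC)
b=cv2.resize(s[120:240,230:505],None,fx=2,fy=2,interpolation=cv2.INTER_CUBIC)
cv2.imwrite("pics/ts9.png",cv2.vconcat([a,b]))
# colour centroids before/after
g=cv2.imread("pics/top0.png")
for n,lo,hi in [("yel",(20,150,120),(35,255,255)),("red",(0,200,120),(4,255,255)),("red2",(174,180,120),(180,255,255))]:
    for im in(g,f):
        m=cv2.inRange(cv2.cvtColor(im[175:275,235:390],cv2.COLOR_BGR2HSV),lo,hi); M=cv2.moments(m,True)
        print(n,M["m00"],M["m10"]/(M["m00"]+1e-9)+235,M["m01"]/(M["m00"]+1e-9)+175)
d=cv2.absdiff(f,g)[180:265,240:380].max(2); print("changed px in tray",(d>40).sum())
E
```

```text
yel 178.0 264.1966292133191 226.6460674154402
yel 189.0 262.71428571413907 226.53439153411887
red 1.0 356.999999878 237.99999993699998
red 0.0 235.0 175.0
red2 0.0 235.0 175.0
red2 0.0 235.0 175.0
changed px in tray 722
```

View pics/ts9.png

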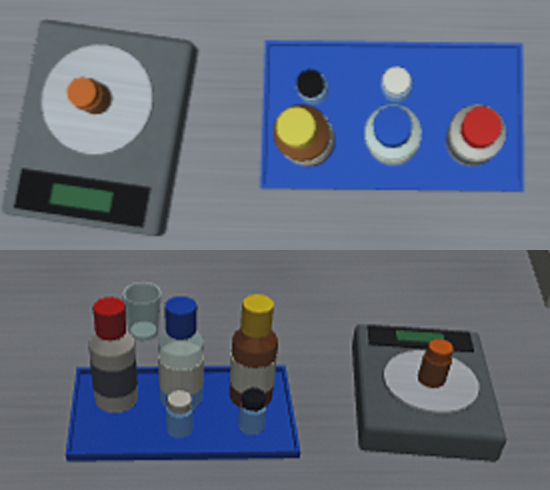

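View pics/t9.png

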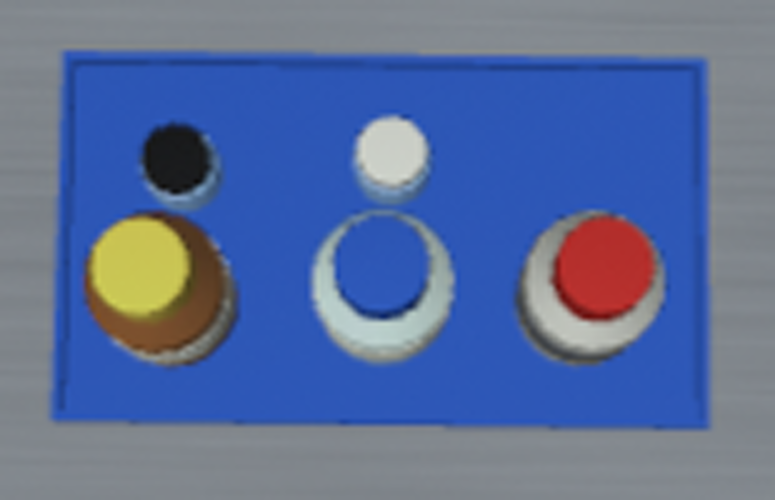

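The bottles are upright within about 2.5 mm of their original pixel positions. The white and black vials have not moved, and the orange vial is upright at the middle of the pan. Handing in.

```bash
python3 -c "
from workcell import *
print(hand_in())"
```

```text
the job is handed in; nothing more can be done
None
```

The job is done and handed in at about 58 s of the 138 s allowed. I moved the three bottles to the side tray, then stood the orange-capped vial on the pan. Then I put the bottles back in the order yellow, blue, red.

- **Bottles:** in the last top and scene pictures all three are upright. Compared with the first pictures, the caps sit about 1.5 to 2.5 mm further to the left (+y). Some of that probably came from the fingers centring the caps as they closed, and I left it uncorrected.
- **Orange vial:** it stands upright on the middle of the pan.
- **White and black vials:** they are at the same pixel positions as at the start.
- **Forces:** the highest wrist force in the readings after each move was about 6 N. The arm was clear of everything when I handed in.
- **Failed check:** the automatic colour comparison found only the yellow cap (a shift of about 1.5 pixels), not the red. The blue and red shifts are read by eye from the enlarged crops.

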